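# Reload the bench carton stapler

## Robot

A 6-joint arm with a two-finger parallel gripper is mounted at the origin on the work surface. World frame = base frame: x ahead of the robot, y to its left, z up, the work surface at z = 0. Lengths are in m, angles in rad, forces in N, time in s.
With the tool pointing down it reaches from about 0.35 to 0.975 m from the base axis. Payload 4.9 kg.
Tool frame: the origin (TCP) lies between the finger pads; the fingertips stand 22 mm ahead of it and the grasp point (between the pads) lies 3 mm ahead of it; z points along the fingers, y is the line along which they close (so a half turn about z gives the same grasp; the last joint's range is limited). The gripper opens to 85 mm and grips with 20 to 120 N. Pads are 22 mm wide; open, the fingers measure 114 mm over their backs; the gripper's body (76 mm by 85 mm) begins 54 mm behind the grasp point. The pads swing forward as they close: fully open they stand 13 mm farther back than shut.
Start: joints at [-1.225, 0.053, 1.613, -0, 1.476, -0.119], TCP at [0.28, -0.559, 0.253] pointing down, gripper open.
Joint ranges: [-3.01, 3.01], [-1.01, 2.22], [0.06, 2.58], [-1.02, 4.17], [0.09, 2.62], [-3.14, 3.14]. Speed limits (rad/s): [2.57, 2.57, 3.14, 3.14, 3.14, 3.14].

## Interface

Orientations are given as a unit quaternion [w, x, y, z].
In Python, from plant import state, grab_frame, get_calibration, job_done, recognise, regions_of gives the robot as it stands.
- The arm moves only by the tool apply_moves, never from a script. Its argument "targets" is a list of rows, each an object with "translation": the shift along the tool's x, y, z normalised to -1 to 1, where 1 is 100 mm, a list of three; "twist": the turn about the tool's z normalised to -1 to 1, where 1 is 0.1 rad; "hand": the opening, from 0 (shut) to 1 (fully open). A call has 1 to 8 rows; each row shifts and turns the commanded pose from where the row before left it, along the tool's axes as they then stand; what a row does not reach is not made up. A row lasts 1/10 s, in which the tool goes at most 50 mm and 8.59 degrees, less where a joint would pass 70% of its speed; a pose out of reach is approached as far as the arm can. A call with a number of a shift or a turn outside -1 to 1 is refused whole. A call with a gripper value outside its range is refused whole. The fingers move at their own pace and stop on an object; the grip force is fixed at half the most. Time passes only in rows, so rows that do not move let the fingers close. It gives the time, the measured TCP pose, the force, the opening and the grip force at its end, in the units of the state.
- state(): the state, without advancing time (a new reading comes with each control period).
- grab_frame(name): name is "scene" or "side" or "wrist"; returns the picture (480x640x3 uint8, red, green, blue); there is no depth.
- get_calibration(name): a dict with "camera_matrix" (3x3 intrinsics, pixels), "pose" (4x4, takes a point from camera to world coordinates). Camera axes: x right, y up, looking along -z (the intrinsics and any distortion apply to the point x, -y, -z); pixel columns grow to the right and rows downward; lengths in m; the calibration is good to about 2 mm. The wrist camera is an equidistant fisheye: a pixel r from the principal point sees the ray r / f radians off the axis. A picture is of the moment at which its call begins: read the wrist's pose just before it. get_calibration takes no time and is no camera call; for the wrist camera it gives the pose at the moment of the call.
- job_done(): hands the job in; it is judged then, once.
Trained networks look in the newest picture that a camera, given by its name, has taken for a name from the list of things; names that differ only in an ending like _2 or _b are one class to them, and where a whole thing is asked for, a point or a joint stands for the part that bears it (a point fixed in the world has none). Each returns a list of dicts, best first, with "score" (0 to 1); they miss things now and then, are a little off and sometimes report something else, mostly with a low value. They report only what shows in the picture. A call takes as long as a camera call.
- recognise(camera, query): "point" ([x, y, z] in m, in world coordinates, good to about 4 mm: the middle of the surface that is visible of it).
- regions_of(camera, query): "pixels" (480x640 bool, what is visible of it).
The state is a dict: "time": time; "joint_pos": joint angles; "joint_vel": joint speeds; "joint_efforts": joint torques, N m; "tool_pos": TCP position; "tool_rot": TCP orientation; "contact_force": force on the tool from outside, world axes, zero at the start; "ft_torque": the same for the moment, N m; "gripper_width": opening from 0.0 (shut) to 1.0 (fully open); "grasp_force": force on a finger pad.
Only numpy, scipy, OpenCV 4.12 (cv2) and the standard library are available. Lean on these libraries where they do the work, as an engineer would, in place of code of your own. Each camera call takes 0.05 s, during which the arm holds its last target. There are 200 camera calls.

## Task

Reload the carton stapler with the two wide sticks of staples: draw its sprung follower back and hang it on its catch, then set both sticks legs-down astride the feed rail between hood and follower. Then unhook the follower by its handle and ease it forward, never letting it snap, until it holds both sticks end to end fully home under the hood, and let go. Leave the narrow stick and everything else on the bench where it is.

Things in the scene. Friction and masses are not known exactly. Their poses are not given: they have to be found in the camera images.
- stapler: Bolted-down carton stapler: grey bed 430 x 90 x 12 mm, head 78 x 80 x 150 mm at its -x end. Origin on the bench under the rail; x runs along the rail from head to tail, z up. Steel feed rail x = -142 to 190 mm, 23 mm wide (19 mm in the top 3 mm), top at z = 80 mm, clear beside for fingers above z = 20 mm from the hood back to x = 85 mm. It is open from above between hood and follower.
- hood_edge (a point): Rear edge of the grey hood over the rail's head end, top middle: x = -85, z = 96 mm of the stapler; hood 52 mm wide, sticks slide beneath it. An inner stop hidden under it ends the feed: its face lies 20 to 45 mm ahead (-x) of this edge, different each time and unseen, so where the loaded follower comes to rest must be felt. Axes as the stapler's.
- catch_tooth (a point): Catch: dark upright tooth beside the rail on the stapler's -y side. This point is the middle of its rear (+x) face: x = 103, y = -38, z = 86 mm of the stapler. It spans y = -29 to -47 mm, z = 70 to 102 mm, and is 15 mm thick. Axes as the stapler's.
- follower (a joint): Travel of the follower along the stapler's +x, m: 0 closed and empty, 0.155 at its hard rear stop, 0.150 hung on the catch, 0.070 to 0.095 holding both sticks home. A spring pulls it to the head with 4 N at 0, rising 40 N/m (10 N at 0.15); little friction, 0.4 kg with handle. Dark block 90 x 34 mm, z = 66 to 86 mm.
- handle (a joint): Sideways shift of the handle towards the stapler's -y, m: 0 centred, 0.014 fully over; stays where left (friction 1 N). With the follower past 0.150 push it fully over: its cross block goes behind the catch tooth and the follower, let forward, hangs there. To unhook: draw the follower back to its rear stop, shift the handle to 0, let it forward. Under 4 mm over it passes the tooth freely.
- handle_grip (a point): Middle of the follower's handle, an upright steel post 14 mm in diameter with a thin black cap 17 mm wide, from z = 96 to 136 mm; this point is on its axis at z = 116 mm, 65 mm behind (+x) the pusher face. On its foot is a steel cross block 24 mm (x) by 42 mm (y), z = 86 to 96 mm. Axes as the stapler's.
- pusher_face (a point): Centre of the follower's front face at z = 75 mm, the height of a seated stick's centre. At follower = 0 it is at x = -100 mm of the stapler, at 0.150 at x = 50 mm. Axes as the stapler's.
- stick_a_mid (a point): One of two identical wide sticks of steel staples (upside-down U): 50 mm long (x), 35 mm wide (y), 18 mm high, walls 4 mm, gap between the legs 27 mm; 70 to 120 g. Stands on its legs on the bench. This point is its centre, 9 mm above its underside; seated, its crown rests on the rail and this point is at z = 75 mm. Either end may lead, either stick go first.
- stick_b_mid (a point): The other wide stick, same as stick_a.
- narrow_stick_mid (a point): A stick of another size that does not fit: 50 mm long, 20 mm wide, 12 mm high. Leave it. Centre of it.
- tape_roll: Roll of clear tape lying flat, 80 mm across, 24 mm high; bystander. Origin under its centre.
- screwdriver: Screwdriver lying on the bench; bystander.
- mug: White mug, 80 mm wide, 90 mm high; bystander. Origin under its centre.
- offcut: Offcut of pale wood 120 x 70 x 38 mm; bystander. Origin under its centre.

How it is judged:
By the outcome, as a careful person would: the job done as asked, in the order asked, and still so for the second after the job is handed in, with the robot touching nothing.
It also fails if it takes over 72 s, if anything falls off the work surface, if the arm or the gripper's body presses on something with over 40 N, if the wrist force passes 120 N, or if a joint passes its speed limit or range.

## Working session

There is one attempt and no reset: what is moved stays moved. The work goes in short steps, Python scripts to look and compute and a tool call to move; the robot and the scene stay as the last step left them, time stands still between calls to the robot, and variables do not carry over. Pictures are saved under pics/ and viewed, at most 10 in all, crops included, and the job is handed in when it is done.

Besides the shell and the picture viewer there is one more tool, called as name(argument=value, ...), one argument or row to a line, values as JSON. apply_moves: Moves the arm, as the interface text tells. Its arguments: {"type":"object","properties":{"targets":{"type":"array"}},"required":["targets"]}

```bash
mkdir -p pics; ls
cat > h.py <<'E'
import numpy as np,cv2
from plant import *
from scipy.spatial.transform import Rotation as R
def snap(n,f):
    im=grab_frame(n); cv2.imwrite('pics/'+f,cv2.cvtColor(im,cv2.COLOR_RGB2BGR)); return im
def rec(cam,q,k=3):
    for d in recognise(cam,q)[:k]: print(cam,q,round(d['score'],2),np.round(d['point'],4))
E
python3 - <<'E'
from h import *
s=state();print(s)
for c in ['scene','side']:
    snap(c,c+'0.png'); k=get_calibration(c); print(c,np.round(k['pose'],3).tolist(),np.round(k['camera_matrix'],1).tolist(), [x for x in k])
    for q in ['stapler','hood_edge','catch_tooth','handle_grip','pusher_face','stick_a_mid','narrow_stick_mid']: rec(c,q)
E
```

```text
pics
{'time': 0.0, 'joint_pos': array([-1.22500090e+00,  5.33848393e-02,  1.61430328e+00,  5.67054822e-06,
        1.47598825e+00, -1.18989994e-01]), 'joint_vel': array([-0.00163077, -0.00018709,  0.00089691, -0.00094688,  0.00071467,
        0.00025446]), 'joint_efforts': array([-2.74629499e-03, -3.93690312e+01, -3.70174670e+01, -2.04203338e-04,
        7.12171241e-03,  4.56945884e-06]), 'tool_pos': array([ 0.27995423, -0.558147  ,  0.25204008]), 'tool_rot': array([-1.03548227e-03,  9.73117659e-01,  2.30306179e-01, -1.15091972e-04]), 'contact_force': array([ 0.28413603, -0.03351481,  0.91967513]), 'ft_torque': array([-0.00321528, -0.0343801 ,  0.03343234]), 'grasp_force': 0.0, 'gripper_width': 0.9967844081999209}
scene [[-0.655, -0.644, 0.396, 1.011], [0.756, -0.554, 0.349, 0.356], [-0.006, 0.528, 0.85, 1.074], [0.0, 0.0, 0.0, 1.0]] [[468.9, 0.0, 314.8], [0.0, 468.9, 244.6], [0.0, 0.0, 1.0]] ['camera_matrix', 'pose']
scene stapler 0.88 [ 0.6539 -0.0388  0.0765]
scene hood_edge 0.62 [ 0.6515 -0.0384  0.0778]
scene hood_edge 0.18 [0.5651 0.4102 0.037 ]
scene catch_tooth 0.62 [ 0.6509 
[... 344 characters left out ...]
 -0.1955  0.0115]
side [[-0.889, 0.271, -0.37, 0.181], [-0.458, -0.502, 0.734, 0.706], [0.013, 0.821, 0.57, 0.659], [0.0, 0.0, 0.0, 1.0]] [[448.7, 0.0, 327.8], [0.0, 448.7, 243.4], [0.0, 0.0, 1.0]] ['camera_matrix', 'pose']
side stapler 0.57 [ 0.6258 -0.0098  0.0616]
side hood_edge 0.67 [ 0.6283 -0.0105  0.0645]
side hood_edge 0.43 [ 0.4379 -0.0061  0.0156]
side catch_tooth 0.61 [ 0.6303 -0.0102  0.0582]
side handle_grip 0.56 [ 0.6371 -0.0391  0.0966]
side pusher_face 0.74 [ 0.6382 -0.0357  0.0864]
side stick_a_mid 0.65 [ 0.4376 -0.0054  0.0162]
side stick_a_mid 0.42 [ 0.6262 -0.0088  0.062 ]
side stick_a_mid 0.33 [ 0.6405 -0.0373  0.0861]
side narrow_stick_mid 0.72 [ 0.4578 -0.1893  0.0136]
```

View pics/scene0.png

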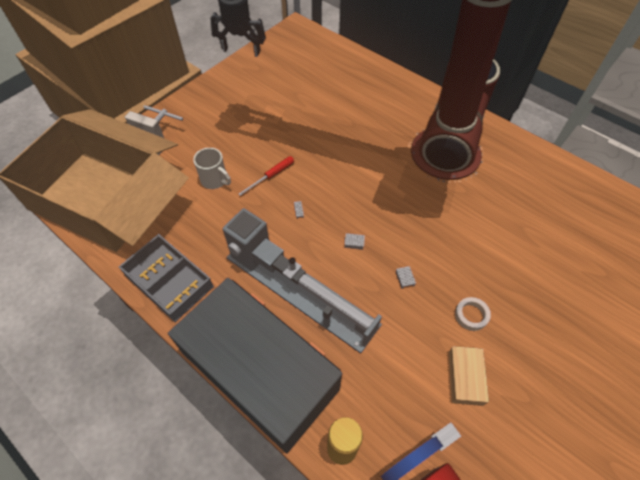

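View pics/side0.png

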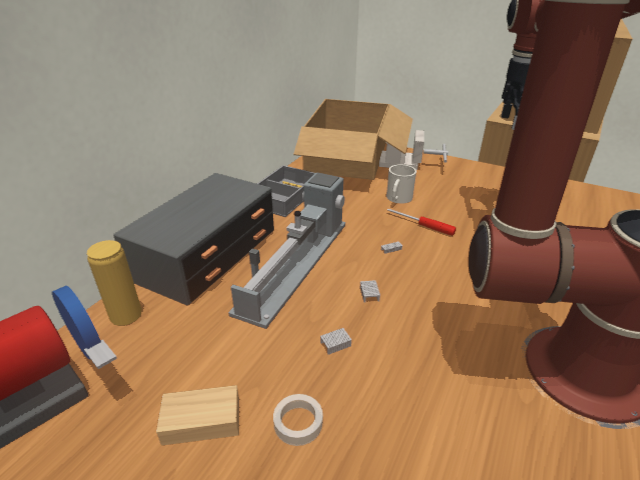

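The scene view shows the head at about (245,235), the handle at (291,265), the catch tooth at (327,313), wide sticks at (355,241) and (405,276), and the narrow stick at (299,210). The side view agrees: handle (297,218), tooth (254,258), sticks (370,290) and (336,341).

```bash
cat >> h.py <<'E'
def ray(c,px,k=None):
    k=k or get_calibration(c); K=k['camera_matrix'];P=k['pose']
    x=(px[0]-K[0,2])/K[0,0]; y=(px[1]-K[1,2])/K[1,1]
    if c=='wrist':
        r=np.hypot(x,y); s=np.sin(r)/max(r,1e-9); d=np.array([x*s,-y*s,-np.cos(r)])
    else: d=np.array([x,-y,-1.])
    return P[:3,3],P[:3,:3]@d
def atz(c,px,z,k=None):
    o,d=ray(c,px,k); return o+d*(z-o[2])/d[2]
def proj(c,p,k=None):
    k=k or get_calibration(c); K=k['camera_matrix'];P=k['pose']
    q=P[:3,:3].T@(np.asarray(p)-P[:3,3]); x,y,z=q[0],-q[1],-q[2]
    if c=='wrist':
        h=np.hypot(x,y); r=np.arctan2(h,z); x,y=x/h*r,y/h*r
    else: x,y=x/z,y/z
    return K[0,0]*x+K[0,2],K[1,1]*y+K[1,2]
E
python3 - <<'E'
from h import *
im=cv2.imread('pics/scene0.png')[195:355,215:395]; sd=cv2.imread('pics/side0.png')[165:330,225:355]
a=cv2.resize(im,None,fx=2.5,fy=3.4375/3.4375*2.5,interpolation=2); b=cv2.resize(sd,None,fx=2.5,fy=2.5,interpolation=2)
H=max(a.shape[0],b.shape[0]); o=np.zeros((H,a.shape[1]+b.shape[1],3),np.uint8); o[:a.shape[0],:a.shape[1]]=a;o[:b.shape[0],a.shape[1]:]=b
cv2.imwrite('pics/crop.png',o);print(o.shape)
for q in ['stick_a_mid','narrow_stick_mid']:
  for c in ['scene','side']:
    for d in regions_of(c,q)[:3]:
        m=d['pixels']; ys,xs=np.nonzero(m); px=(xs.mean(),ys.mean())
        print(q,c,round(d['score'],2),m.sum(),np.round(px,1),np.round(atz(c,px,.012),4))
k=get_calibration('wrist');print(np.round(k['pose'],3).tolist(),k['camera_matrix'])
E
```

```text
(412, 775, 3)
stick_a_mid scene 0.72 306 [353.5 241.1] [ 0.4406 -0.009   0.012 ]
stick_a_mid scene 0.17 640 [471.8 313.9] [0.4173 0.3398 0.012 ]
stick_a_mid side 0.66 293 [368.7 289.4] [ 0.4396 -0.0102  0.012 ]
narrow_stick_mid scene 0.48 106 [298.  209.1] [ 0.4588 -0.1926  0.012 ]
narrow_stick_mid side 0.74 141 [390.8 247.3] [ 0.454  -0.1853  0.012 ]
[[0.448, 0.857, 0.255, 0.345], [-0.894, 0.429, 0.128, -0.526], [0.001, -0.286, 0.958, 0.373], [0.0, 0.0, 0.0, 1.0]] [[371.64829954   0.         317.42457896]
 [  0.         371.64829954 243.18049982]
 [  0.           0.           1.        ]]
```

View pics/crop.png

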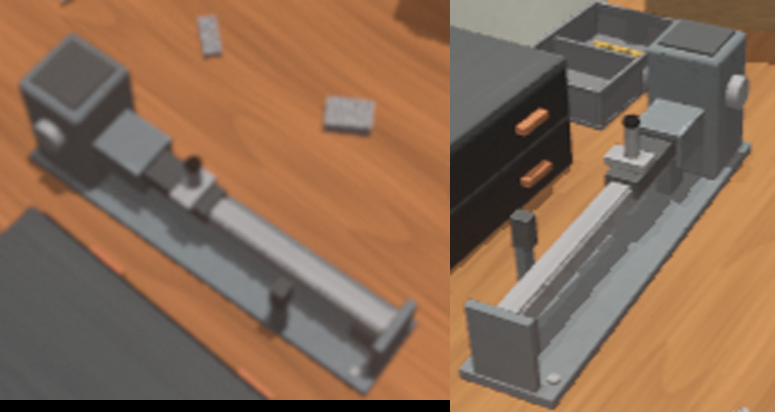

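The crop shows the cap at scene (292,260) / side (297.4,213.4) and the tooth top at scene (327.8,310.6) / side (254.2,251.8). The handle and catch are clear.

```bash
cat >> h.py <<'E'
def stap(T,th,p):
    c,s=np.cos(th),np.sin(th); x,y,z=p
    return np.array([T[0]+c*x-s*y,T[1]+s*x+c*y,z])
E
python3 - <<'E'
from h import *
from scipy.optimize import least_squares
obs=[('scene',(292.2,259.8),(-.035,0,.136)),('side',(297.4,213.4),(-.035,0,.136)),
('scene',(327.8,310.6),(.0955,-.038,.102)),('side',(254.2,251.8),(.0955,-.038,.102)),
# hood rear edge top corners (z96, y+-26,x-85): scene crop
('scene',(215+173/2.5,195+137/2.5),(-.085,.026,.096)),('scene',(215+136/2.5,195+176/2.5),(-.085,-.026,.096)),
('side',(225+(692-450)/2.5,165+122/2.5),(-.085,.026,.096)),]
for c,px,p in obs: print(c,p,np.round(atz(c,px,p[2]),4))
f=lambda v:np.concatenate([np.subtract(proj(c,stap(v[:2],v[2],p)),px) for c,px,p in obs])
r=least_squares(f,[.65,0,1.5],loss='soft_l1');print(r.x,np.round(r.fun,1))
T,th=r.x[:2],r.x[2]
for n,p in dict(handle=(-.035,0,.116),tooth=(.103,-.038,.086)).items(): print(n,np.round(stap(T,th,p),4))
s=state();print(R.from_quat(np.roll(s['tool_rot'],-1)).as_matrix().round(3))
E
```

```text
scene (-0.035, 0, 0.136) [ 0.6395 -0.0419  0.136 ]
side (-0.035, 0, 0.136) [ 0.635 -0.039  0.136]
scene (0.0955, -0.038, 0.102) [0.6712 0.0929 0.102 ]
side (0.0955, -0.038, 0.102) [0.6649 0.0916 0.102 ]
scene (-0.085, 0.026, 0.096) [ 0.6156 -0.0926  0.096 ]
scene (-0.085, -0.026, 0.096) [ 0.6707 -0.0898  0.096 ]
side (-0.085, 0.026, 0.096) [ 0.6168 -0.1226  0.096 ]
[ 0.63601158 -0.00741375  1.63951823] [ 0.2 -0.4 -0.5 -1.   0.3 -1.8 -0.7 -0.6 -0.5 -0.2  0.6 -1.  -5.3  5.5]
handle [ 0.6384 -0.0423  0.116 ]
tooth [0.6668 0.098  0.086 ]
[[ 0.894  0.448  0.   ]
 [ 0.448 -0.894 -0.   ]
 [-0.     0.    -1.   ]]
```

```bash
cat >> h.py <<'E'
def yaw_of(q):
    M=R.from_quat(np.roll(q,-1)).as_matrix(); return np.arctan2(M[1,0],M[0,0])
def plan(tgt,yaw,hand,n=None,start=None,v=.45):
    "rows to go from current pose to tgt with tool-x yaw"
    s=state(); p=np.array(s['tool_pos']) if start is None else np.array(start[0]); a=yaw_of(s['tool_rot']) if start is None else start[1]
    d=np.array(tgt)-p; da=(yaw-a+np.pi)%(2*np.pi)-np.pi
    n=n or int(np.ceil(max(np.linalg.norm(d)/.1/v,abs(da)/.098,1)))
    for i in range(n):
        t=d/n; c,sn=np.cos(a),np.sin(a)
        # tool x=(c,s,0), y=(s,-c,0), z=-z
        print(i,np.round([(c*t[0]+sn*t[1])/.1,(sn*t[0]-c*t[1])/.1,-t[2]/.1],3).tolist(),'tw',round(-da/n/.1,3),hand)
        a+=da/n
E
python3 - <<'E'
from h import *
plan([.53,-.02,.30],1.632,1,n=13)
E
```

```text
0 [0.358, -0.284, -0.036] tw -0.898 1
1 [0.382, -0.251, -0.036] tw -0.898 1
2 [0.403, -0.216, -0.036] tw -0.898 1
3 [0.42, -0.179, -0.036] tw -0.898 1
4 [0.435, -0.14, -0.036] tw -0.898 1
5 [0.445, -0.101, -0.036] tw -0.898 1
6 [0.453, -0.061, -0.036] tw -0.898 1
7 [0.456, -0.02, -0.036] tw -0.898 1
8 [0.456, 0.021, -0.036] tw -0.898 1
9 [0.453, 0.062, -0.036] tw -0.898 1
10 [0.445, 0.102, -0.036] tw -0.898 1
11 [0.434, 0.142, -0.036] tw -0.898 1
12 [0.42, 0.18, -0.036] tw -0.898 1
```

apply_moves(
  targets=[
    {"translation":[0.36,-0.28,-0.04],"twist":-0.9,"hand":1},
    {"translation":[0.38,-0.25,-0.04],"twist":-0.9,"hand":1},
    {"translation":[0.4,-0.22,-0.04],"twist":-0.9,"hand":1},
    {"translation":[0.42,-0.18,-0.04],"twist":-0.9,"hand":1},
    {"translation":[0.43,-0.14,-0.04],"twist":-0.9,"hand":1},
    {"translation":[0.44,-0.1,-0.04],"twist":-0.9,"hand":1},
    {"translation":[0.45,-0.06,-0.04],"twist":-0.9,"hand":1},
    {"translation":[0.46,-0.02,-0.04],"twist":-0.9,"hand":1},
  ],
)

```text
time: 1.8
tool_pos: [0.4333, -0.2264, 0.2857]
tool_rot: [0.0, 0.829, 0.56, 0.0]
contact_force: [0.7, -0.3, -0.3]
gripper_width: 0.997
grasp_force: 0.0
```

apply_moves(
  targets=[
    {"translation":[0.46,0.02,-0.04],"twist":-0.9,"hand":1},
    {"translation":[0.45,0.06,-0.04],"twist":-0.9,"hand":1},
    {"translation":[0.45,0.1,-0.04],"twist":-0.9,"hand":1},
    {"translation":[0.43,0.14,-0.04],"twist":-0.9,"hand":1},
    {"translation":[0.42,0.18,-0.04],"twist":-0.85,"hand":1},
    {"translation":[0,0,0],"twist":0,"hand":1},
    {"translation":[0,0,0],"twist":0,"hand":1},
  ],
)

```text
time: 2.5
tool_pos: [0.5281, -0.0194, 0.3054]
tool_rot: [0.0, 0.685, 0.728, -0.0]
contact_force: [-0.2, -0.6, 0.3]
gripper_width: 1.004
grasp_force: 0.0
```

Run:
```python
from h import *
s=state();print(s['time'],s['tool_pos'],yaw_of(s['tool_rot']),s['contact_force'])
snap('wrist','w1.png'); np.save('w1.npy',get_calibration('wrist')['pose'])
```

```text
2.5 [ 0.52809462 -0.01938295  0.30539131] 1.631745869468362 [-0.18266964 -0.56004685  0.34167152]
```

View pics/w1.png

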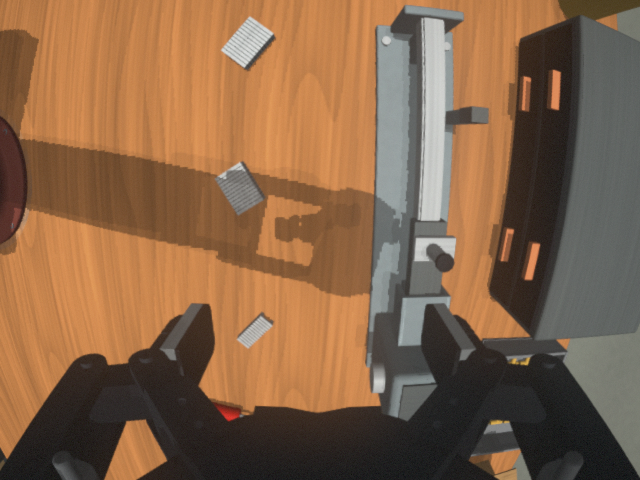

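The wrist view shows sticks at (240,188) and (248,43) with shiny tops, the narrow stick at (255,331), the rail strip from (432,20) to (430,220), the cap at (441,258), the hood rear edge at about (402–447,295), and the tooth top at (478,115).

```bash
cat > m.py <<'E'
from h import *
im=cv2.imread('pics/w1.png'); hsv=cv2.cvtColor(im,cv2.COLOR_BGR2HSV)
k=get_calibration('wrist')
for nm,(x0,y0,x1,y1) in dict(A=(205,150,275,225),B=(210,5,285,80),N=(225,305,285,355)).items():
    m=(hsv[y0:y1,x0:x1,1]<70).astype(np.uint8); m=cv2.morphologyEx(m,cv2.MORPH_CLOSE,np.ones((5,5)))
    n,l,st,c=cv2.connectedComponentsWithStats(m); i=1+np.argmax(st[1:,4]); ys,xs=np.nonzero(l==i)
    P=np.array([atz('wrist',(x+x0,y+y0),.018,k)[:2] for x,y in zip(xs,ys)])*1000
    r=cv2.minAreaRect(P.astype(np.float32)); b=cv2.boxPoints(r)
    e=max([(b[1]-b[0]),(b[2]-b[1])],key=np.linalg.norm)
    print(nm,st[i],'c',np.round(r[0],1),'size',np.round(r[1],1),'long yaw',round(np.arctan2(e[1],e[0])%np.pi,3), 'mean',P.mean(0).round(1))
g=cv2.cvtColor(im,cv2.COLOR_BGR2GRAY)
for y in (50,90,150,190,215): print(y,g[y,412:452].tolist())
E
python3 m.py
```

```text
A [  10   12   50   53 1441] c [439.  -10.2] size [38. 50.] long yaw 2.159 mean [439.1 -10.1]
B [  11   12   54   52 1491] c [440.7 154.1] size [50.6 39.3] long yaw 0.936 mean [440.7 153.9]
N [ 12   8  35  35 564] c [ 456.9 -190.4] size [53.7 21.1] long yaw 0.875 mean [ 456.6 -190.2]
50 [67, 68, 66, 70, 74, 85, 81, 82, 83, 99, 163, 184, 143, 169, 197, 198, 195, 196, 197, 197, 194, 194, 199, 202, 204, 200, 201, 205, 206, 205, 202, 200, 176, 140, 133, 140, 130, 153, 150, 148]
90 [99, 99, 100, 99, 96, 87, 85, 84, 85, 90, 134, 188, 133, 150, 200, 207, 206, 201, 200, 196, 196, 197, 204, 205, 207, 203, 205, 208, 206, 208, 209, 207, 197, 175, 155, 152, 151, 150, 153, 152]
150 [101, 103, 105, 102, 91, 86, 89, 88, 100, 144, 193, 160, 164, 200, 210, 206, 202, 196, 194, 195, 198, 203, 202, 202, 198, 200, 202, 207, 208, 206, 203, 194, 170, 159, 158, 158, 156, 157, 157, 152]
190 [103, 104, 95, 88, 88, 87, 93, 134, 175, 161, 166, 196, 207, 207, 203, 200, 197, 197, 201, 203, 204, 202, 200, 202, 205, 208, 208, 206, 204, 191, 172, 160, 157, 158, 157, 155, 157, 148, 142, 139]
215 [96, 91, 87, 85, 88, 106, 155, 187, 158, 180, 203, 204, 204, 205, 199, 199, 200, 203, 202, 202, 200, 199, 202, 208, 208, 204, 206, 201, 174, 163, 160, 163, 159, 159, 159, 148, 138, 147, 147, 149]
```

Run:
```python
import cv2,numpy as np
im=cv2.imread('pics/w1.png')[90:310,365:500]
cv2.imwrite('pics/w1c.png',cv2.resize(im,(540,590 if 0 else 600),interpolation=cv2.INTER_CUBIC)); print(im.shape, 540/135, 600/220)
```

```text
(220, 135, 3) 4.0 2.727272727272727
```

View pics/w1c.png

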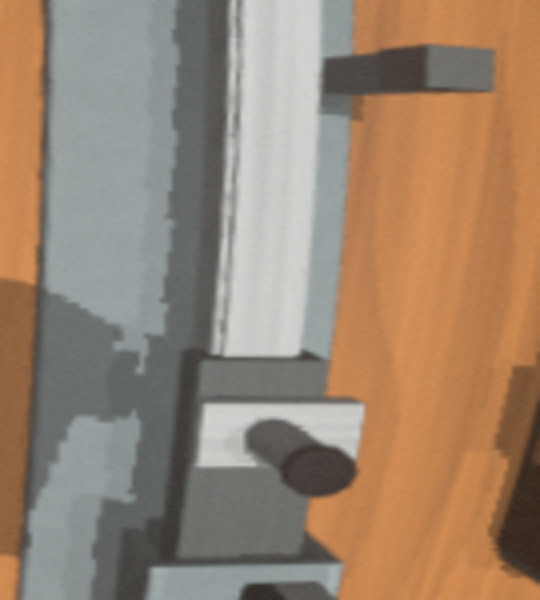

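The crop shows the tooth top at full-image (480,115), the cross block corners at (415–455.5, 238), the cap centre at (444.5,262), and the rail top edges around columns 422–444.

Run:
```python
from h import *
from scipy.optimize import least_squares
k=get_calibration('wrist')
L=[(425,50),(425,90),(424.3,150),(422.5,190),(421.2,215)];Rr=[(444.3,50),(445,90),(443.8,150),(441.6,190),(440,215)]
for a,b in zip(L,Rr): print(np.round(atz('wrist',a,.08,k)[:2]*1000,1),np.round(atz('wrist',b,.08,k)[:2]*1000,1))
M=np.array([(atz('wrist',a,.08,k)+atz('wrist',b,.08,k))[:2]/2 for a,b in zip(L,Rr)])
p=np.polyfit(M[:,1],M[:,0],1); th=np.pi/2-np.arctan(p[0]); print('line x=',p,'th',th)
for n,px,z in [('tooth',(480,115),.102),('cap',(444.5,262.3),.136),('blk1',(415.2,237.8),.096),('blk2',(455.5,237.8),.096),('hoodL',(402.5,296.5),.096),('hoodR',(450,297.5),.096)]:
    print(n,np.round(atz('wrist',px,z,k)[:2]*1000,1))
rec('wrist','handle_grip',1);rec('wrist','catch_tooth',1)
```

```text
[618.4 143.5] [637.7 146.7]
[620.5 104. ] [640.4 106.9]
[624.3  46.6] [643.9  48.8]
[626.5   8.1] [646.    9.8]
[628.1 -16.5] [647.7 -15.1]
line x= [-0.06106403  0.63691092] th 1.6317846317660556
tooth [669.   85.7]
cap [638.  -45.1]
blk1 [620.2 -35.6]
blk2 [661.3 -33.1]
hoodL [616.  -96.4]
hoodR [666.9 -96.1]
wrist handle_grip 0.7 [ 0.6393 -0.0433  0.0979]
wrist catch_tooth 0.6 [ 0.627  -0.0019  0.0727]
```

Run:
```python
from h import *
plan([.6395,-.0461,.19],1.632,1,n=4)
```

```text
0 [-0.078, 0.276, 0.288] tw -0.01 1
1 [-0.078, 0.276, 0.288] tw -0.01 1
2 [-0.079, 0.276, 0.288] tw -0.01 1
3 [-0.079, 0.276, 0.288] tw -0.01 1
```

apply_moves(
  targets=[
    {"translation":[-0.08,0.28,0.29],"twist":0,"hand":1},
    {"translation":[-0.08,0.28,0.29],"twist":0,"hand":1},
    {"translation":[-0.08,0.27,0.29],"twist":0,"hand":1},
    {"translation":[-0.08,0.27,0.29],"twist":0,"hand":1},
    {"translation":[0,0,0.3],"twist":0,"hand":0.6},
    {"translation":[0,0,0.33],"twist":0,"hand":0.6},
    {"translation":[0,0,0],"twist":0,"hand":0.6},
    {"translation":[0,0,0],"twist":0,"hand":0.6},
  ],
)

```text
time: 3.45
tool_pos: [0.639, -0.0468, 0.1261]
tool_rot: [-0.001, 0.687, 0.727, -0.0]
contact_force: [0.4, -0.3, 0.9]
gripper_width: 0.603
grasp_force: 0.0
```

apply_moves(
  targets=[
    {"translation":[0,0,0],"twist":0,"hand":0},
    {"translation":[0,0,0],"twist":0,"hand":0},
    {"translation":[0,0,0],"twist":0,"hand":0},
    {"translation":[0,0,0],"twist":0,"hand":0},
    {"translation":[0,0,0],"twist":0,"hand":0},
  ],
)

```text
time: 3.95
tool_pos: [0.641, -0.0461, 0.1291]
tool_rot: [0.002, 0.686, 0.728, 0.001]
contact_force: [-0.3, -0.3, 5.9]
gripper_width: 0.136
grasp_force: 58.5
```

Run:
```python
from h import *
s=state();print(s['time'],s['tool_pos'],yaw_of(s['tool_rot']),s['contact_force'],s['gripper_width'],s['grasp_force'])
```

```text
3.95 [ 0.64098681 -0.04605999  0.1290654 ] 1.629904253492986 [-0.27222563 -0.27949175  5.85975766] 0.1363624211102727 58.462573885917664
```

apply_moves(
  targets=[
    {"translation":[0.1,0,0],"twist":0,"hand":0},
    {"translation":[0.2,0,0],"twist":0,"hand":0},
    {"translation":[0.25,0,0],"twist":0,"hand":0},
    {"translation":[0.25,0,0],"twist":0,"hand":0},
    {"translation":[0.25,0,0],"twist":0,"hand":0},
    {"translation":[0.25,0,0],"twist":0,"hand":0},
    {"translation":[0.15,0,0],"twist":0,"hand":0},
    {"translation":[0,0,0],"twist":0,"hand":0},
  ],
)

```text
time: 4.75
tool_pos: [0.6326, 0.0982, 0.129]
tool_rot: [0.003, 0.685, 0.728, -0.0]
contact_force: [0.3, -10.8, 6.1]
gripper_width: 0.141
grasp_force: 58.6
```

apply_moves(
  targets=[
    {"translation":[0.05,0,0],"twist":0,"hand":0},
    {"translation":[0.03,0,0],"twist":0,"hand":0},
    {"translation":[0.01,0,0],"twist":0,"hand":0},
    {"translation":[0,0,0],"twist":0,"hand":0},
  ],
)

```text
time: 5.15
tool_pos: [0.6323, 0.1052, 0.129]
tool_rot: [0.004, 0.686, 0.728, -0.001]
contact_force: [-0.0, -9.5, 6.0]
gripper_width: 0.136
grasp_force: 58.6
```

apply_moves(
  targets=[
    {"translation":[0.02,0,0],"twist":0,"hand":0},
    {"translation":[0,0,0],"twist":0,"hand":0},
    {"translation":[0,0,0],"twist":0,"hand":0},
  ],
)

```text
time: 5.45
tool_pos: [0.6322, 0.107, 0.129]
tool_rot: [0.004, 0.686, 0.728, -0.001]
contact_force: [0.1, -9.7, 6.2]
gripper_width: 0.143
grasp_force: 58.6
```

apply_moves(
  targets=[
    {"translation":[0,0.05,0],"twist":0,"hand":0},
    {"translation":[0,0.05,0],"twist":0,"hand":0},
    {"translation":[0,0.02,0],"twist":0,"hand":0},
    {"translation":[0,0,0],"twist":0,"hand":0},
  ],
)

```text
time: 5.85
tool_pos: [0.6445, 0.1076, 0.1291]
tool_rot: [0.004, 0.686, 0.727, -0.001]
contact_force: [1.5, -9.6, 5.6]
gripper_width: 0.14
grasp_force: 58.6
```

apply_moves(
  targets=[
    {"translation":[0,0.02,0],"twist":0,"hand":0},
    {"translation":[0,0,0],"twist":0,"hand":0},
  ],
)

```text
time: 6.05
tool_pos: [0.6451, 0.1077, 0.129]
tool_rot: [0.002, 0.686, 0.728, -0.002]
contact_force: [-5.5, -10.5, 10.4]
gripper_width: 0.141
grasp_force: 59.0
```

apply_moves(
  targets=[
    {"translation":[-0.02,-0.01,0],"twist":0,"hand":0},
    {"translation":[-0.02,0,0],"twist":0,"hand":0},
    {"translation":[0,0,0],"twist":0,"hand":0},
    {"translation":[0,0,0],"twist":0,"hand":0},
  ],
)

```text
time: 6.45
tool_pos: [0.6451, 0.1046, 0.129]
tool_rot: [0.003, 0.686, 0.728, -0.0]
contact_force: [-1.0, -7.8, 7.6]
gripper_width: 0.14
grasp_force: 58.7
```

apply_moves(
  targets=[
    {"translation":[-0.02,0,0],"twist":0,"hand":0},
    {"translation":[-0.01,0,0],"twist":0,"hand":0},
    {"translation":[0,0,0],"twist":0,"hand":0},
    {"translation":[0,0,0],"twist":0,"hand":0},
  ],
)

```text
time: 6.85
tool_pos: [0.645, 0.1044, 0.129]
tool_rot: [0.001, 0.686, 0.728, 0.002]
contact_force: [-1.7, 0.6, 6.6]
gripper_width: 0.139
grasp_force: 58.8
```

apply_moves(
  targets=[
    {"translation":[0,0,0],"twist":0,"hand":0.5},
    {"translation":[0,0,0],"twist":0,"hand":0.5},
    {"translation":[0,0,0],"twist":0,"hand":0.5},
    {"translation":[0,0,-0.3],"twist":0,"hand":0.5},
    {"translation":[0,0,-0.4],"twist":0,"hand":0.6},
    {"translation":[0,0,0],"twist":0,"hand":0.85},
  ],
)

```text
time: 7.45
tool_pos: [0.6472, 0.1039, 0.2034]
tool_rot: [0.004, 0.686, 0.728, 0.004]
contact_force: [0.8, -0.0, 1.5]
gripper_width: 0.756
grasp_force: 0.0
```

Run:
```python
from h import *
plan([.439,-.010,.14],2.159,.85,n=7)
```

```text
0 [-0.145, -0.306, 0.091] tw -0.756 0.85
1 [-0.121, -0.317, 0.091] tw -0.756 0.85
2 [-0.097, -0.325, 0.091] tw -0.756 0.85
3 [-0.072, -0.331, 0.091] tw -0.756 0.85
4 [-0.047, -0.336, 0.091] tw -0.756 0.85
5 [-0.022, -0.338, 0.091] tw -0.756 0.85
6 [0.004, -0.339, 0.091] tw -0.756 0.85
```

apply_moves(
  targets=[
    {"translation":[-0.14,-0.31,0.05],"twist":-0.75,"hand":0.85},
    {"translation":[-0.12,-0.32,0.07],"twist":-0.76,"hand":0.85},
    {"translation":[-0.1,-0.32,0.1],"twist":-0.76,"hand":0.85},
    {"translation":[-0.07,-0.33,0.1],"twist":-0.76,"hand":0.85},
    {"translation":[-0.05,-0.34,0.1],"twist":-0.76,"hand":0.85},
    {"translation":[-0.02,-0.34,0.1],"twist":-0.75,"hand":0.85},
    {"translation":[0,-0.34,0.11],"twist":-0.75,"hand":0.85},
    {"translation":[0,0,0],"twist":0,"hand":0.85},
  ],
)

```text
time: 8.25
tool_pos: [0.4305, -0.0109, 0.1297]
tool_rot: [-0.003, 0.472, 0.881, -0.001]
contact_force: [-0.4, -0.3, -0.3]
gripper_width: 0.846
grasp_force: 0.0
```

Run:
```python
from h import *
s=state();print(s['tool_pos'],yaw_of(s['tool_rot']))
plan([.439,-.010,.0205],2.159,.85,n=4)
```

```text
[ 0.43049958 -0.01088798  0.12965056] 2.157513924711219
0 [-0.01, 0.019, 0.273] tw -0.004 0.85
1 [-0.01, 0.019, 0.273] tw -0.004 0.85
2 [-0.01, 0.019, 0.273] tw -0.004 0.85
3 [-0.01, 0.019, 0.273] tw -0.004 0.85
```

apply_moves(
  targets=[
    {"translation":[0,0,0.2],"twist":0,"hand":0.85},
    {"translation":[0,0,0.2],"twist":0,"hand":0.85},
    {"translation":[0,0,0],"twist":0,"hand":0.85},
    {"translation":[0,0,0],"twist":0,"hand":0.85},
  ],
)

```text
time: 8.65
tool_pos: [0.4354, -0.0102, 0.0935]
tool_rot: [-0.0, 0.472, 0.882, 0.0]
contact_force: [-0.2, 0.6, -0.6]
gripper_width: 0.853
grasp_force: 0.0
```

Run:
```python
from h import *
s=state();print(s['tool_pos'],yaw_of(s['tool_rot']))
plan([.439,-.010,.0205],2.159,.85,n=3)
```

```text
[ 0.43542734 -0.01015927  0.09352552] 2.15884030509195
0 [-0.006, 0.01, 0.243] tw -0.001 0.85
1 [-0.006, 0.01, 0.243] tw -0.001 0.85
2 [-0.006, 0.01, 0.243] tw -0.001 0.85
```

apply_moves(
  targets=[
    {"translation":[0,0,0.25],"twist":0,"hand":0.85},
    {"translation":[0,0,0.25],"twist":0,"hand":0.85},
    {"translation":[0,0,0.2],"twist":0,"hand":0.85},
    {"translation":[0,0,0],"twist":0,"hand":0.85},
    {"translation":[0,0,0],"twist":0,"hand":0.85},
    {"translation":[0,0,0],"twist":0,"hand":0.85},
  ],
)

```text
time: 9.25
tool_pos: [0.4368, -0.0106, 0.0252]
tool_rot: [0.002, 0.472, 0.882, 0.0]
contact_force: [-0.3, -0.4, -0.2]
gripper_width: 0.848
grasp_force: 0.0
```

Run:
```python
from h import *
s=state();print(s['tool_pos'],yaw_of(s['tool_rot']),s['contact_force'])
plan([.439,-.010,.0205],2.159,.85,n=1)
```

```text
[ 0.43678292 -0.01056113  0.02522815] 2.158919123481837 [-0.30031675 -0.36217017 -0.18972889]
0 [-0.008, 0.022, 0.047] tw -0.001 0.85
```

apply_moves(
  targets=[
    {"translation":[-0.01,0.02,0.04],"twist":0,"hand":0.85},
    {"translation":[0,0,0],"twist":0,"hand":0.85},
    {"translation":[0,0,0],"twist":0,"hand":0.2},
    {"translation":[0,0,0],"twist":0,"hand":0.2},
    {"translation":[0,0,0],"twist":0,"hand":0.2},
    {"translation":[0,0,0],"twist":0,"hand":0.2},
  ],
)

```text
time: 9.85
tool_pos: [0.439, -0.0104, 0.0214]
tool_rot: [0.001, 0.472, 0.882, 0.0]
contact_force: [-1.9, 0.3, 10.0]
gripper_width: 0.396
grasp_force: 64.5
```

Run:
```python
from h import *
s=state();print(s['tool_pos'],yaw_of(s['tool_rot']),s['contact_force'],s['gripper_width'],s['grasp_force'])
snap('wrist','w2.png')
```

```text
[ 0.43899786 -0.01043545  0.02135229] 2.158911054955366 [-1.9356181   0.30742428  9.96113329] 0.39633009767628125 64.53417745366096
```

View pics/w2.png

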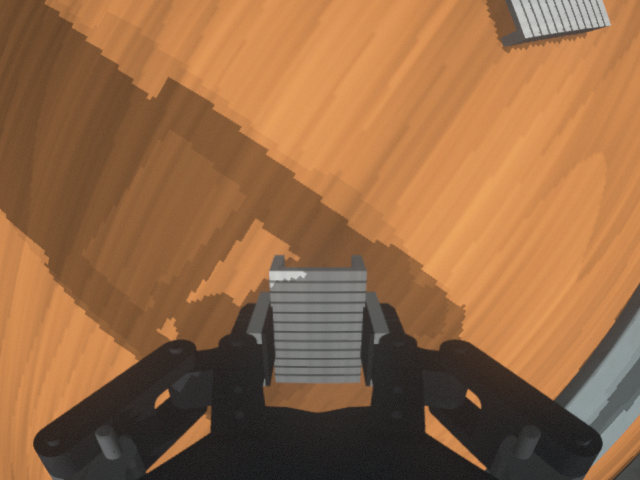

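The stick is held square between the pads, with its top face at rows 270–383 and columns 270–366; the other stick is at the top right.

Run:
```python
from h import *
s=state();k=get_calibration('wrist');a=yaw_of(s['tool_rot'])
for px in [(318,271),(318,382),(271,330),(366,330)]:
    d=atz('wrist',px,.018,k)-s['tool_pos']; print(px,'toolx',round((d[0]*np.cos(a)+d[1]*np.sin(a))*1000,1),'tooly',round((d[0]*np.sin(a)-d[1]*np.cos(a))*1000,1))
plan([.439,-.0104,.15],a,.2,n=4)
plan([.641,-.063,.15],1.632,.2,n=7,start=([.439,-.0104,.15],a))
```

```text
(318, 271) toolx 25.4 tooly -0.4
(318, 382) toolx -24.0 tooly -0.4
(271, 330) toolx 1.1 tooly -18.4
(366, 330) toolx 1.0 tooly 17.9
0 [0.0, 0.0, -0.322] tw -0.0 0.2
1 [0.0, 0.0, -0.322] tw -0.0 0.2
2 [0.0, 0.0, -0.322] tw -0.0 0.2
3 [0.0, 0.0, -0.322] tw -0.0 0.2
0 [-0.223, 0.198, -0.0] tw 0.753 0.2
1 [-0.207, 0.215, -0.0] tw 0.753 0.2
2 [-0.19, 0.23, -0.0] tw 0.753 0.2
3 [-0.173, 0.243, -0.0] tw 0.753 0.2
4 [-0.154, 0.255, -0.0] tw 0.753 0.2
5 [-0.134, 0.266, -0.0] tw 0.753 0.2
6 [-0.114, 0.276, -0.0] tw 0.753 0.2
```

Stick centred within 1 mm. Lift and carry it over.

apply_moves(
  targets=[
    {"translation":[0,0,-0.2],"twist":0,"hand":0.2},
    {"translation":[0,0,-0.35],"twist":0,"hand":0.2},
    {"translation":[0,0,-0.4],"twist":0,"hand":0.2},
    {"translation":[0,0,-0.34],"twist":0,"hand":0.2},
  ],
)

```text
time: 10.3
tool_pos: [0.4371, -0.01, 0.1499]
tool_rot: [0.0, 0.472, 0.882, 0.0]
contact_force: [1.3, -1.3, -1.7]
gripper_width: 0.399
grasp_force: 60.0
```

apply_moves(
  targets=[
    {"translation":[-0.22,0.2,0],"twist":0.75,"hand":0.2},
    {"translation":[-0.21,0.21,0],"twist":0.75,"hand":0.2},
    {"translation":[-0.19,0.23,0],"twist":0.75,"hand":0.2},
    {"translation":[-0.17,0.24,0],"twist":0.75,"hand":0.2},
    {"translation":[-0.15,0.26,0],"twist":0.76,"hand":0.2},
    {"translation":[-0.13,0.27,0],"twist":0.76,"hand":0.2},
    {"translation":[-0.11,0.28,0],"twist":0.75,"hand":0.2},
    {"translation":[0,0,0],"twist":0,"hand":0.2},
  ],
)

```text
time: 11.1
tool_pos: [0.6419, -0.0621, 0.1478]
tool_rot: [0.0, 0.686, 0.728, 0.0]
contact_force: [-0.1, 0.3, -1.2]
gripper_width: 0.389
grasp_force: 60.2
```

apply_moves(
  targets=[
    {"translation":[0,0,0],"twist":0,"hand":0.2},
    {"translation":[0,0,0],"twist":0,"hand":0.2},
    {"translation":[0,0,0],"twist":0,"hand":0.2},
    {"translation":[0,0,0],"twist":0,"hand":0.2},
  ],
)

```text
time: 11.5
tool_pos: [0.639, -0.0609, 0.1484]
tool_rot: [-0.0, 0.685, 0.728, -0.0]
contact_force: [0.4, -0.0, -1.5]
gripper_width: 0.396
grasp_force: 60.2
```

Run:
```python
from h import *
s=state();print(s['tool_pos'],yaw_of(s['tool_rot']),s['contact_force'],s['gripper_width'],s['grasp_force'])
plan([.641,-.063,.11],1.632,.2,n=1)
```

```text
[ 0.63899959 -0.06093341  0.14844591] 1.6321733679114296 [ 0.43798076 -0.01044646 -1.47538535] 0.3964403082025099 60.22613525390625
0 [-0.022, 0.019, 0.384] tw 0.002 0.2
```

apply_moves(
  targets=[
    {"translation":[-0.02,0.02,0.2],"twist":0,"hand":0.2},
    {"translation":[0,0,0.2],"twist":0,"hand":0.2},
    {"translation":[0,0,0],"twist":0,"hand":0.2},
    {"translation":[0,0,0],"twist":0,"hand":0.2},
    {"translation":[0,0,0],"twist":0,"hand":0.2},
  ],
)

```text
time: 12.0
tool_pos: [0.6425, -0.0632, 0.1099]
tool_rot: [0.001, 0.685, 0.728, 0.001]
contact_force: [0.2, -0.4, -1.2]
gripper_width: 0.396
grasp_force: 60.2
```

Run:
```python
from h import *
s=state();print(s['tool_pos'],yaw_of(s['tool_rot']),s['contact_force'],s['gripper_width'],s['grasp_force'])
plan([.641,-.063,.087],1.632,.2,n=1)
snap('wrist','w3.png')
```

```text
[ 0.64251391 -0.0631647   0.10989466] 1.6319218743951114 [ 0.19155081 -0.38865211 -1.19353859] 0.39557526487957967 60.21747440099716
0 [0.003, -0.015, 0.229] tw -0.001 0.2
```

View pics/w3.png

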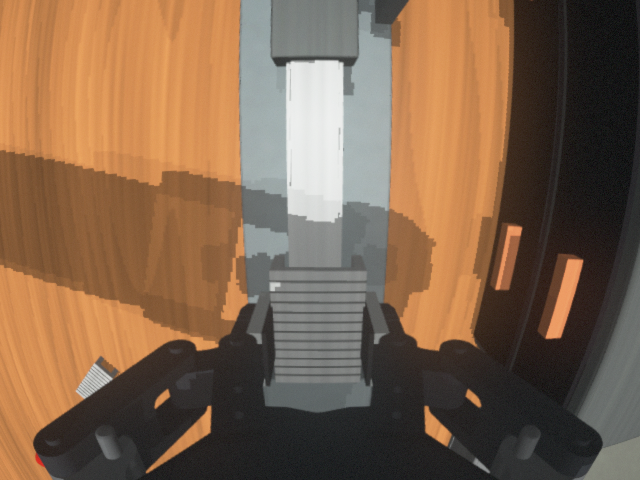

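The rail top (columns 288–343 at row 240, parallel to the stick) enters the stick at columns 271–366, nearly centred; the hood is just visible in front of the stick at row 395.

Run:
```python
from h import *
s=state();k=get_calibration('wrist');a=yaw_of(s['tool_rot'])
g=cv2.imread('pics/w3.png',0)
for y in (90,150,250,265):
    print(y,g[y,280:350:2].tolist())
for z,px in [(.08,(287,90)),(.08,(343.5,90)),(.08,(289,250)),(.08,(343,250)),(.1065,(271,330)),(.1065,(366,330))]:
    d=atz('wrist',px,z,k)-s['tool_pos']; print(px,'toolx',round((d[0]*np.cos(a)+d[1]*np.sin(a))*1000,1),'tooly',round((d[0]*np.sin(a)-d[1]*np.cos(a))*1000,1))
```

```text
90 [157, 165, 169, 212, 232, 199, 234, 234, 234, 234, 232, 230, 229, 228, 228, 230, 231, 233, 232, 233, 232, 229, 231, 234, 235, 236, 235, 234, 234, 234, 233, 228, 124, 123, 123]
150 [173, 174, 172, 204, 236, 232, 234, 235, 236, 235, 235, 233, 232, 231, 233, 233, 234, 235, 236, 233, 233, 233, 233, 235, 237, 238, 236, 235, 236, 228, 235, 228, 173, 181, 178]
250 [157, 156, 157, 156, 147, 143, 142, 138, 138, 138, 139, 139, 137, 135, 135, 138, 138, 136, 139, 137, 135, 135, 137, 139, 139, 139, 141, 140, 141, 138, 135, 111, 108, 110, 109]
265 [92, 90, 94, 107, 112, 138, 140, 137, 137, 134, 134, 135, 134, 135, 135, 136, 136, 135, 140, 136, 135, 136, 135, 138, 139, 138, 139, 138, 136, 135, 136, 111, 109, 106, 109]
(287, 90) toolx 90.8 tooly -12.5
(343.5, 90) toolx 90.8 tooly 9.9
(289, 250) toolx 24.4 tooly -12.5
(343, 250) toolx 24.4 tooly 10.4
(271, 330) toolx 0.7 tooly -18.3
(366, 330) toolx 0.6 tooly 18.1
```

apply_moves(
  targets=[
    {"translation":[0,-0.01,0.05],"twist":0,"hand":0.2},
    {"translation":[0,0,0.05],"twist":0,"hand":0.2},
    {"translation":[0,0,0.04],"twist":0,"hand":0.2},
    {"translation":[0,0,0],"twist":0,"hand":0.2},
    {"translation":[0,0,0],"twist":0,"hand":0.2},
  ],
)

```text
time: 12.55
tool_pos: [0.6406, -0.0631, 0.0939]
tool_rot: [-0.0, 0.685, 0.728, -0.0]
contact_force: [-0.9, 0.1, -0.1]
gripper_width: 0.397
grasp_force: 60.2
```

Underside is already ~7 mm below the rail top without contact; continue to seat.

apply_moves(
  targets=[
    {"translation":[0,0,0.04],"twist":0,"hand":0.2},
    {"translation":[0,0,0.03],"twist":0,"hand":0.2},
    {"translation":[0,0,0],"twist":0,"hand":0.2},
    {"translation":[0,0,0],"twist":0,"hand":0.2},
  ],
)

```text
time: 12.95
tool_pos: [0.641, -0.0632, 0.0874]
tool_rot: [0.0, 0.685, 0.728, 0.0]
contact_force: [0.9, 0.5, -0.7]
gripper_width: 0.395
grasp_force: 60.3
```

apply_moves(
  targets=[
    {"translation":[0,0,0.01],"twist":0,"hand":0.2},
    {"translation":[0,0,0],"twist":0,"hand":0.2},
    {"translation":[0,0,0],"twist":0,"hand":0.2},
  ],
)

```text
time: 13.25
tool_pos: [0.6411, -0.0632, 0.0874]
tool_rot: [0.0, 0.685, 0.728, 0.0]
contact_force: [-3.0, 0.5, 6.3]
gripper_width: 0.395
grasp_force: 60.8
```

apply_moves(
  targets=[
    {"translation":[0,0,0],"twist":0,"hand":0.8},
    {"translation":[0,0,0],"twist":0,"hand":0.8},
    {"translation":[0,0,0],"twist":0,"hand":0.8},
    {"translation":[0,0,-0.2],"twist":0,"hand":0.8},
    {"translation":[0,0,-0.4],"twist":0,"hand":0.85},
    {"translation":[0,0,-0.4],"twist":0,"hand":0.85},
    {"translation":[0,0,0],"twist":0,"hand":0.85},
  ],
)

```text
time: 13.95
tool_pos: [0.6446, -0.0639, 0.1943]
tool_rot: [0.006, 0.685, 0.728, 0.003]
contact_force: [0.8, -0.3, 1.2]
gripper_width: 0.851
grasp_force: 0.0
```

Run:
```python
from h import *
s=state();print(s['tool_pos'])
plan([.4407,.1541,.12],.936,.85,n=8)
```

```text
[ 0.64458811 -0.06391761  0.19425443]
0 [0.288, -0.238, 0.093] tw 0.87 0.85
1 [0.266, -0.262, 0.093] tw 0.87 0.85
2 [0.242, -0.284, 0.093] tw 0.87 0.85
3 [0.216, -0.304, 0.093] tw 0.87 0.85
4 [0.189, -0.322, 0.093] tw 0.87 0.85
5 [0.161, -0.337, 0.093] tw 0.87 0.85
6 [0.131, -0.349, 0.093] tw 0.87 0.85
7 [0.1, -0.36, 0.093] tw 0.87 0.85
```

apply_moves(
  targets=[
    {"translation":[0.29,-0.24,0],"twist":0.87,"hand":0.85},
    {"translation":[0.27,-0.26,0],"twist":0.87,"hand":0.85},
    {"translation":[0.24,-0.28,0.1],"twist":0.87,"hand":0.85},
    {"translation":[0.22,-0.3,0.1],"twist":0.87,"hand":0.85},
    {"translation":[0.19,-0.32,0.1],"twist":0.87,"hand":0.85},
    {"translation":[0.16,-0.33,0.1],"twist":0.87,"hand":0.85},
    {"translation":[0.13,-0.35,0.15],"twist":0.87,"hand":0.85},
    {"translation":[0.1,-0.35,0.15],"twist":0.87,"hand":0.85},
  ],
)

```text
time: 14.75
tool_pos: [0.4379, 0.1556, 0.1153]
tool_rot: [-0.0, 0.893, 0.449, 0.0]
contact_force: [-0.2, 0.5, -0.2]
gripper_width: 0.852
grasp_force: 0.0
```

apply_moves(
  targets=[
    {"translation":[0,0,0],"twist":0,"hand":0.85},
    {"translation":[0,0,0.25],"twist":0,"hand":0.85},
    {"translation":[0,0,0.25],"twist":0,"hand":0.85},
    {"translation":[0,0,0],"twist":0,"hand":0.85},
    {"translation":[0,0,0],"twist":0,"hand":0.85},
    {"translation":[0,0,0],"twist":0,"hand":0.85},
  ],
)

```text
time: 15.35
tool_pos: [0.4405, 0.1547, 0.0677]
tool_rot: [0.0, 0.893, 0.451, 0.001]
contact_force: [0.4, 0.2, 0.3]
gripper_width: 0.848
grasp_force: 0.0
```

Run:
```python
from h import *
s=state();print(s['tool_pos'],yaw_of(s['tool_rot']))
plan([.4407,.1541,.021],.936,.85,n=2)
```

```text
[0.440501   0.15468894 0.06773539] 0.9355684369616892
0 [-0.002, 0.003, 0.234] tw -0.002 0.85
1 [-0.002, 0.003, 0.234] tw -0.002 0.85
```

apply_moves(
  targets=[
    {"translation":[0,0,0.23],"twist":0,"hand":0.85},
    {"translation":[0,0,0.23],"twist":0,"hand":0.85},
    {"translation":[0,0,0],"twist":0,"hand":0.85},
    {"translation":[0,0,0],"twist":0,"hand":0.85},
    {"translation":[0,0,0],"twist":0,"hand":0.2},
    {"translation":[0,0,0],"twist":0,"hand":0.2},
    {"translation":[0,0,0],"twist":0,"hand":0.2},
    {"translation":[0,0,0],"twist":0,"hand":0.2},
  ],
)

```text
time: 16.15
tool_pos: [0.4406, 0.155, 0.0219]
tool_rot: [0.0, 0.893, 0.451, 0.001]
contact_force: [-0.1, 0.2, 6.4]
gripper_width: 0.392
grasp_force: 60.9
```

Run:
```python
from h import *
s=state();p=s['tool_pos'];a=yaw_of(s['tool_rot']);print(p,a,s['contact_force'],s['gripper_width'],s['grasp_force'])
im=snap('wrist','w4.png');k=get_calibration('wrist')
print(cv2.cvtColor(im,7)[250:400:3,318].tolist())
# second stick centre x=+8 mm
T=np.array([.6376,-.0112]);t=stap(T,1.632,(.006,0,.15));print(t)
plan([p[0],p[1],.15],a,.2,n=4)
plan(t,1.632,.2,n=8,start=([p[0],p[1],.15],a))
```

```text
[0.44057002 0.15501742 0.02187466] 0.9358707467545297 [-0.05538158  0.18607637  6.41137171] 0.3919058523691904 60.865434408187866
[105, 104, 102, 91, 91, 81, 108, 116, 118, 113, 104, 115, 116, 80, 115, 115, 111, 107, 115, 114, 84, 117, 117, 81, 114, 117, 86, 115, 111, 95, 114, 115, 103, 115, 118, 88, 116, 113, 74, 117, 115, 86, 115, 113, 85, 104, 127, 125, 124, 133]
[ 0.63723301 -0.00521123  0.15      ]
0 [-0.0, -0.0, -0.32] tw -0.0 0.2
1 [-0.0, -0.0, -0.32] tw -0.0 0.2
2 [-0.0, -0.0, -0.32] tw -0.0 0.2
3 [-0.0, -0.0, -0.32] tw -0.0 0.2
0 [-0.015, 0.317, -0.0] tw -0.87 0.2
1 [-0.043, 0.314, -0.0] tw -0.87 0.2
2 [-0.07, 0.309, -0.0] tw -0.87 0.2
3 [-0.097, 0.302, -0.0] tw -0.87 0.2
4 [-0.123, 0.292, -0.0] tw -0.87 0.2
5 [-0.147, 0.281, -0.0] tw -0.87 0.2
6 [-0.171, 0.267, -0.0] tw -0.87 0.2
7 [-0.194, 0.251, -0.0] tw -0.87 0.2
```

apply_moves(
  targets=[
    {"translation":[0,0,-0.2],"twist":0,"hand":0.2},
    {"translation":[0,0,-0.35],"twist":0,"hand":0.2},
    {"translation":[0,0,-0.4],"twist":0,"hand":0.2},
    {"translation":[0,0,-0.33],"twist":0,"hand":0.2},
  ],
)

```text
time: 16.6
tool_pos: [0.4391, 0.1548, 0.15]
tool_rot: [0.0, 0.893, 0.451, 0.0]
contact_force: [0.9, -0.0, -0.8]
gripper_width: 0.393
grasp_force: 60.1
```

apply_moves(
  targets=[
    {"translation":[-0.01,0.32,0],"twist":-0.87,"hand":0.2},
    {"translation":[-0.04,0.31,0],"twist":-0.87,"hand":0.2},
    {"translation":[-0.07,0.31,0],"twist":-0.87,"hand":0.2},
    {"translation":[-0.1,0.3,0],"twist":-0.87,"hand":0.2},
    {"translation":[-0.12,0.29,0],"twist":-0.87,"hand":0.2},
    {"translation":[-0.15,0.28,0],"twist":-0.87,"hand":0.2},
    {"translation":[-0.17,0.27,0],"twist":-0.87,"hand":0.2},
    {"translation":[-0.19,0.25,0],"twist":-0.87,"hand":0.2},
  ],
)

```text
time: 17.4
tool_pos: [0.6365, -0.0054, 0.1477]
tool_rot: [-0.0, 0.684, 0.73, -0.0]
contact_force: [-0.5, 0.7, -0.7]
gripper_width: 0.388
grasp_force: 60.1
```

apply_moves(
  targets=[
    {"translation":[0,0,0.15],"twist":0,"hand":0.2},
    {"translation":[0,0,0.24],"twist":0,"hand":0.2},
    {"translation":[0,0,0],"twist":0,"hand":0.2},
    {"translation":[0,0,0],"twist":0,"hand":0.2},
    {"translation":[0,0,0],"twist":0,"hand":0.2},
    {"translation":[0,0,0],"twist":0,"hand":0.2},
  ],
)

```text
time: 18.0
tool_pos: [0.6366, -0.0043, 0.1109]
tool_rot: [0.001, 0.685, 0.728, 0.001]
contact_force: [0.0, 0.2, -1.0]
gripper_width: 0.394
grasp_force: 60.1
```

Run:
```python
from h import *
s=state();print(s['tool_pos'],yaw_of(s['tool_rot']),s['contact_force'],s['gripper_width'],s['grasp_force'])
T=np.array([.6376,-.0112]);t=stap(T,1.632,(.006,0,.088))
plan(t,1.632,.2,n=1)
k=get_calibration('wrist');p=s['tool_pos'];a=yaw_of(s['tool_rot']);
im=snap('wrist','w5.png');g=cv2.cvtColor(im,7)
for y in (190,250): print(g[y,276:356:2].tolist())
```

```text
[ 0.63659677 -0.00426163  0.11085206] 1.6320743409533283 [ 0.0055817   0.1965563  -0.95202307] 0.3937301957427288 60.13662546873093
0 [-0.01, 0.006, 0.229] tw 0.001 0.2
[165, 115, 126, 126, 129, 127, 131, 129, 130, 130, 135, 133, 134, 137, 135, 138, 137, 137, 136, 133, 135, 135, 137, 134, 133, 133, 134, 134, 134, 136, 137, 136, 135, 131, 133, 130, 135, 136, 136, 135]
[168, 167, 166, 165, 166, 165, 161, 157, 117, 141, 146, 148, 146, 144, 145, 141, 143, 140, 136, 140, 142, 143, 144, 143, 144, 141, 142, 144, 149, 150, 144, 147, 146, 146, 144, 132, 116, 115, 116, 121]
```

View pics/w5.png

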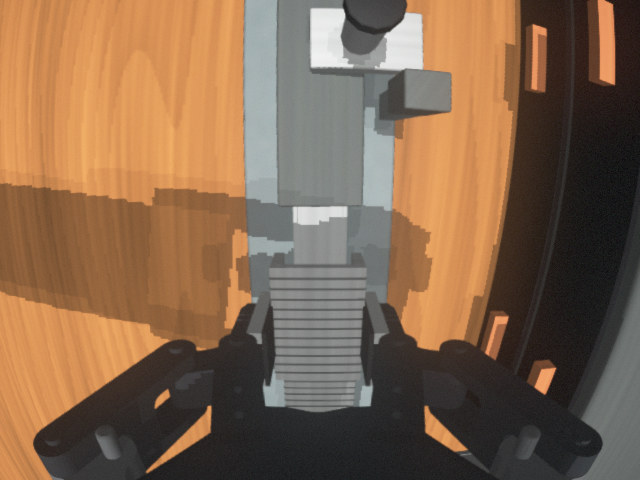

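The follower hangs with its cross block behind the tooth (365,40)/(425,90). The held stick is over the rail (columns 293–347 at row 250), with the first stick seated ahead of it.

apply_moves(
  targets=[
    {"translation":[0,0.01,0.05],"twist":0,"hand":0.2},
    {"translation":[0,0,0.05],"twist":0,"hand":0.2},
    {"translation":[0,0,0.05],"twist":0,"hand":0.2},
    {"translation":[0,0,0],"twist":0,"hand":0.2},
    {"translation":[0,0,0],"twist":0,"hand":0.2},
  ],
)

```text
time: 18.55
tool_pos: [0.6367, -0.0044, 0.0938]
tool_rot: [-0.0, 0.685, 0.728, -0.0]
contact_force: [0.4, -0.5, -1.1]
gripper_width: 0.396
grasp_force: 60.2
```

apply_moves(
  targets=[
    {"translation":[0,0,0.05],"twist":0,"hand":0.2},
    {"translation":[0,0,0.03],"twist":0,"hand":0.2},
    {"translation":[0,0,0],"twist":0,"hand":0.2},
    {"translation":[0,0,0],"twist":0,"hand":0.2},
  ],
)

```text
time: 18.95
tool_pos: [0.6377, -0.0045, 0.088]
tool_rot: [0.0, 0.685, 0.728, 0.0]
contact_force: [-2.2, 0.0, 6.4]
gripper_width: 0.395
grasp_force: 61.1
```

apply_moves(
  targets=[
    {"translation":[0,0,0],"twist":0,"hand":0.8},
    {"translation":[0,0,0],"twist":0,"hand":0.8},
    {"translation":[0,0,0],"twist":0,"hand":0.8},
    {"translation":[0,0,-0.2],"twist":0,"hand":0.8},
    {"translation":[0,0,-0.4],"twist":0,"hand":0.7},
    {"translation":[0,0,-0.4],"twist":0,"hand":0.6},
    {"translation":[0,0,0],"twist":0,"hand":0.6},
    {"translation":[0,0,0],"twist":0,"hand":0.6},
  ],
)

```text
time: 19.75
tool_pos: [0.6378, -0.0045, 0.1878]
tool_rot: [0.001, 0.685, 0.728, 0.001]
contact_force: [-0.5, 0.7, -0.4]
gripper_width: 0.6
grasp_force: 0.0
```

Run:
```python
from h import *
s=state();print(s['tool_pos'])
plan([.645,.1044,.19],1.632,.6,n=4)
im=snap('wrist','w6.png')
```

```text
[ 0.63775042 -0.00453653  0.18783896]
0 [0.271, 0.035, -0.005] tw -0.001 0.6
1 [0.271, 0.035, -0.005] tw -0.001 0.6
2 [0.271, 0.035, -0.005] tw -0.001 0.6
3 [0.271, 0.035, -0.005] tw -0.001 0.6
```

View pics/w6.png

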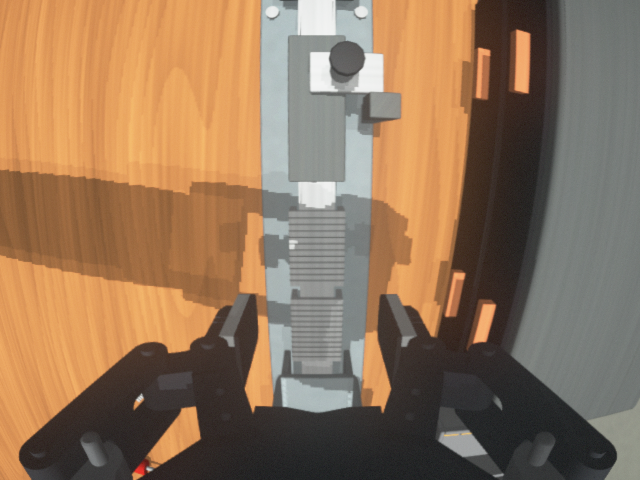

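Both sticks sit straight astride the rail between the hood (row 375) and the follower face (row 181). The handle cap is at (347,58), hung on the tooth.

apply_moves(
  targets=[
    {"translation":[0.27,0.03,0],"twist":0,"hand":0.6},
    {"translation":[0.27,0.04,0],"twist":0,"hand":0.6},
    {"translation":[0.27,0.03,0],"twist":0,"hand":0.6},
    {"translation":[0.27,0.04,0],"twist":0,"hand":0.6},
    {"translation":[0,0,0.1],"twist":0,"hand":0.6},
    {"translation":[0,0,0.1],"twist":0,"hand":0.6},
    {"translation":[0,0,0],"twist":0,"hand":0.6},
    {"translation":[0,0,0],"twist":0,"hand":0.6},
  ],
)

```text
time: 20.6
tool_pos: [0.6436, 0.1032, 0.1647]
tool_rot: [-0.001, 0.686, 0.728, -0.001]
contact_force: [-0.5, 0.1, 0.2]
gripper_width: 0.599
grasp_force: 0.0
```

Run:
```python
from h import *
s=state();print(s['tool_pos'])
plan([.645,.1044,.127],1.632,.6,n=1)
```

```text
[0.64362087 0.1031574  0.16465347]
0 [0.012, 0.015, 0.377] tw -0.015 0.6
```

apply_moves(
  targets=[
    {"translation":[0.01,0.01,0.2],"twist":0,"hand":0.6},
    {"translation":[0,0,0.19],"twist":0,"hand":0.6},
    {"translation":[0,0,0],"twist":0,"hand":0.5},
    {"translation":[0,0,0],"twist":0,"hand":0},
    {"translation":[0,0,0],"twist":0,"hand":0},
    {"translation":[0,0,0],"twist":0,"hand":0},
    {"translation":[0,0,0],"twist":0,"hand":0},
    {"translation":[0,0,0],"twist":0,"hand":0},
  ],
)

```text
time: 21.4
tool_pos: [0.6453, 0.1049, 0.129]
tool_rot: [0.0, 0.685, 0.728, -0.0]
contact_force: [-5.0, -1.8, 4.0]
gripper_width: 0.141
grasp_force: 58.5
```

apply_moves(
  targets=[
    {"translation":[0.02,0,0],"twist":0,"hand":0},
    {"translation":[0.02,0,0],"twist":0,"hand":0},
    {"translation":[0.01,0,0],"twist":0,"hand":0},
    {"translation":[0,0,0],"twist":0,"hand":0},
    {"translation":[0,0,0],"twist":0,"hand":0},
  ],
)

```text
time: 21.9
tool_pos: [0.6451, 0.1071, 0.1291]
tool_rot: [0.002, 0.685, 0.728, -0.002]
contact_force: [-5.5, -10.5, 5.0]
gripper_width: 0.139
grasp_force: 58.5
```

apply_moves(
  targets=[
    {"translation":[0.02,0,0],"twist":0,"hand":0},
    {"translation":[0.01,0,0],"twist":0,"hand":0},
    {"translation":[0,0,0],"twist":0,"hand":0},
    {"translation":[0,0,0],"twist":0,"hand":0},
  ],
)

```text
time: 22.3
tool_pos: [0.645, 0.11, 0.129]
tool_rot: [0.002, 0.685, 0.728, -0.002]
contact_force: [-4.7, -10.4, 4.5]
gripper_width: 0.142
grasp_force: 58.5
```

apply_moves(
  targets=[
    {"translation":[0,-0.05,0],"twist":0,"hand":0},
    {"translation":[0,-0.05,0],"twist":0,"hand":0},
    {"translation":[0,-0.04,0],"twist":0,"hand":0},
    {"translation":[0,0,0],"twist":0,"hand":0},
    {"translation":[0,0,0],"twist":0,"hand":0},
  ],
)

```text
time: 22.8
tool_pos: [0.6322, 0.1092, 0.1291]
tool_rot: [0.003, 0.685, 0.728, -0.001]
contact_force: [0.1, -10.0, 1.7]
gripper_width: 0.137
grasp_force: 58.8
```

apply_moves(
  targets=[
    {"translation":[0,-0.02,0],"twist":0,"hand":0},
    {"translation":[0,0,0],"twist":0,"hand":0},
    {"translation":[0,0,0],"twist":0,"hand":0},
  ],
)

```text
time: 23.1
tool_pos: [0.6306, 0.1091, 0.1291]
tool_rot: [0.004, 0.685, 0.728, -0.001]
contact_force: [1.8, -10.4, 0.4]
gripper_width: 0.137
grasp_force: 58.7
```

apply_moves(
  targets=[
    {"translation":[-0.05,0,0],"twist":0,"hand":0},
    {"translation":[-0.08,0,0],"twist":0,"hand":0},
    {"translation":[-0.08,0,0],"twist":0,"hand":0},
    {"translation":[-0.08,0,0],"twist":0,"hand":0},
    {"translation":[-0.08,0,0],"twist":0,"hand":0},
    {"translation":[-0.05,0,0],"twist":0,"hand":0},
    {"translation":[0,0,0],"twist":0,"hand":0},
  ],
)

```text
time: 23.8
tool_pos: [0.6332, 0.067, 0.1291]
tool_rot: [0.004, 0.686, 0.728, -0.0]
contact_force: [0.9, -8.0, 0.0]
gripper_width: 0.139
grasp_force: 58.7
```

apply_moves(
  targets=[
    {"translation":[-0.05,0,0],"twist":0,"hand":0},
    {"translation":[-0.05,0,0],"twist":0,"hand":0},
    {"translation":[-0.05,0,0],"twist":0,"hand":0},
    {"translation":[0,0,0],"twist":0,"hand":0},
    {"translation":[0,0,0],"twist":0,"hand":0},
  ],
)

```text
time: 24.3
tool_pos: [0.6341, 0.0527, 0.1291]
tool_rot: [0.003, 0.685, 0.728, -0.0]
contact_force: [1.6, -8.3, -0.3]
gripper_width: 0.141
grasp_force: 58.7
```

apply_moves(
  targets=[
    {"translation":[-0.03,0,0],"twist":0,"hand":0},
    {"translation":[-0.03,0,0],"twist":0,"hand":0},
    {"translation":[0,0,0],"twist":0,"hand":0},
    {"translation":[0,0,0],"twist":0,"hand":0},
  ],
)

```text
time: 24.7
tool_pos: [0.6343, 0.0479, 0.1291]
tool_rot: [0.003, 0.685, 0.728, 0.001]
contact_force: [2.8, -6.3, 0.9]
gripper_width: 0.145
grasp_force: 58.7
```

Still carrying the spring (not home). Continue in small steps.

apply_moves(
  targets=[
    {"translation":[-0.03,0,0],"twist":0,"hand":0},
    {"translation":[-0.03,0,0],"twist":0,"hand":0},
    {"translation":[0,0,0],"twist":0,"hand":0},
    {"translation":[0,0,0],"twist":0,"hand":0},
  ],
)

```text
time: 25.1
tool_pos: [0.6344, 0.0471, 0.1291]
tool_rot: [-0.001, 0.685, 0.729, 0.004]
contact_force: [2.1, 10.5, 2.9]
gripper_width: 0.14
grasp_force: 58.9
```

apply_moves(
  targets=[
    {"translation":[-0.03,0,0],"twist":0,"hand":0},
    {"translation":[-0.02,0,0],"twist":0,"hand":0},
    {"translation":[0,0,0],"twist":0,"hand":0},
    {"translation":[0,0,0],"twist":0,"hand":0},
  ],
)

```text
time: 25.5
tool_pos: [0.6344, 0.0464, 0.129]
tool_rot: [-0.004, 0.685, 0.729, 0.007]
contact_force: [2.1, 23.6, 3.4]
gripper_width: 0.14
grasp_force: 59.0
```

Rigid stop felt at follower ≈ 0.093 (stop ≈ 22 mm ahead of the hood edge, inside the given range). Relax the push, then let go and lift.

apply_moves(
  targets=[
    {"translation":[0.04,0,0],"twist":0,"hand":0},
    {"translation":[0.03,0,0],"twist":0,"hand":0},
    {"translation":[0,0,0],"twist":0,"hand":0},
    {"translation":[0,0,0],"twist":0,"hand":0},
  ],
)

```text
time: 25.9
tool_pos: [0.6343, 0.0473, 0.129]
tool_rot: [0.0, 0.685, 0.728, 0.003]
contact_force: [3.9, 6.0, 4.3]
gripper_width: 0.141
grasp_force: 59.1
```

apply_moves(
  targets=[
    {"translation":[0.01,0,0],"twist":0,"hand":0.5},
    {"translation":[0,0,0],"twist":0,"hand":0.5},
    {"translation":[0,0,0],"twist":0,"hand":0.6},
    {"translation":[0,0,0],"twist":0,"hand":0.6},
    {"translation":[0,0,-0.3],"twist":0,"hand":0.6},
    {"translation":[0,0,-0.4],"twist":0,"hand":0.6},
    {"translation":[0.2,0,-0.4],"twist":0,"hand":0.6},
    {"translation":[0,0,0],"twist":0,"hand":0.6},
  ],
)

```text
time: 26.7
tool_pos: [0.6348, 0.0675, 0.2455]
tool_rot: [0.004, 0.685, 0.729, 0.004]
contact_force: [0.1, -0.8, 1.4]
gripper_width: 0.598
grasp_force: 0.0
```

apply_moves(
  targets=[
    {"translation":[0,-0.4,0],"twist":0,"hand":0.6},
    {"translation":[0,-0.4,0],"twist":0,"hand":0.6},
    {"translation":[0,0,0],"twist":0,"hand":0.6},
    {"translation":[0,0,0],"twist":0,"hand":0.6},
  ],
)

```text
time: 27.1
tool_pos: [0.5509, 0.0613, 0.2365]
tool_rot: [-0.0, 0.685, 0.728, -0.0]
contact_force: [-0.3, -0.1, 0.3]
gripper_width: 0.596
grasp_force: 0.0
```

Run:
```python
from h import *
s=state();print(s['time'],s['tool_pos'],s['contact_force'])
a=snap('scene','s7.png')[190:350,200:400]; b=snap('wrist','w7.png')
o=cv2.hconcat([cv2.resize(a,(400,320)),cv2.resize(b[:,200:],(330,320))]) 
cv2.imwrite('pics/f.png',cv2.cvtColor(o,4))
```

```text
27.1 [0.55088254 0.0613129  0.23647712] [-0.33639629 -0.12190346  0.33145211]
```

View pics/f.png

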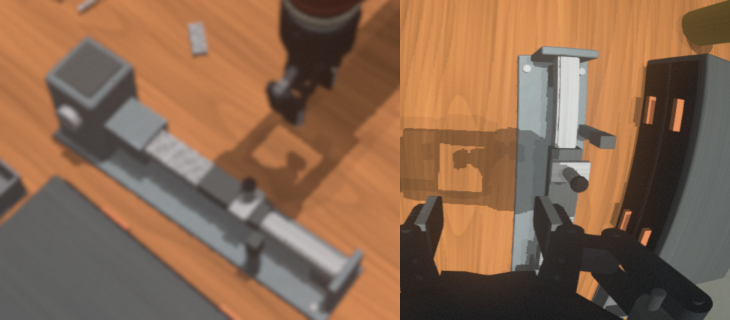

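The scene view shows both sticks end to end from the hood to the follower (about 78 mm visible), with the follower resting against them and the gripper clear. Nothing else has moved.

```bash
python3 -c "
from plant import *
print(job_done())"
```

```text
the job is handed in; nothing more can be done
None
```

I reloaded the stapler and handed the job in at about 27 s: both wide sticks are end to end under the hood, the follower was eased forward to a felt stop at about 0.093 m and released, and I moved nothing else on the bench.

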